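Refit the wheel retaining clip on a stock feeder

TASK

One wheel of the green stock feeder still lacks its retaining clip: pull the yellow dust cap off its axle and stand the cap upright on the bench, open end down. Take the orange clip out of the wooden rack, lay it flat on the bench and let go, then take it again level by its tab and press it sideways into the axle's groove until it snaps fully home. Leave everything else on the bench where it is.

Things in the scene. Friction and masses are not known exactly. Their poses are not given: they have to be found in the camera images.
- clip: Orange spring clip, 102 mm long, 58 wide, 10 thick, 74 g; starts upright in a rack slot, mouth down, plane along the slot. Origin: centre of its round seat, mid-thickness. +z from mouth to tab, y across, x normal to its faces (alike). Bridge z = 12 to 30 mm, then a flat tab 26 mm wide in y to z = 80. Jaw tips at z = -22; mouth 35 mm wide there, 18 between the noses at z = -10.
- clip_tab (a point): Point on the orange clip's flat tab (26 mm wide, 10 mm thick): 56 mm from the clip's origin towards the tab's end; axes as the clip's. Pushing the clip home takes up to about 15 N: its two sprung jaws meet the groove's 24 mm floor some 20 mm before the seat, resist most at 13 to 16 mm and snap shut behind it in the last 8 mm.
- axle_groove (a point): Mid-height of the groove on the centre line of the capped upright steel axle, 122 mm over the bench; z up. Groove floor 24 mm in diameter, groove 12 mm high, between a 40 mm washer (top 116 mm over the bench) and the bevelled 32 mm axle head (128 to 142 mm). The clip goes in level, from any free side. Wheel below: 110 mm across, tyre top 105 mm over the bench.
- feeder: Fixed green stock feeder lying on its back. Origin on the bench under the capped axle; y towards the other axle, 126 mm away, whose orange clip is already fitted (leave it). Case x = -75 to 75, y = -75 to 201 mm, 53 mm high, wheels on top; grey motor at x = 86 to 195, y = 10 to 185 mm, up to 126 mm high.
- cap: Yellow plastic dust cap, 64 mm tall, 40 g, hung loosely over the axle's head and groove, its rim 117 mm over the bench. Origin: centre of its open lower rim; z up. Skirt 46 mm across from 0 to 30 mm (25 mm deep inside), then a round knob 26 to 32 mm across up to 64 mm. Lift it 30 mm or more to clear the axle.
- rack: Fixed beech clip rack, 116 mm in x, 100 mm in y, 42 mm high. Origin: centre of its underside. Two slots along y at x = -30.5 and +30.5 mm, 13 mm wide, 72 mm long, their floor 12 mm over the bench. The orange clip stands in either.
- black_clip: Black clip for a bigger axle, 108 mm long, 62 mm wide, 10 mm thick, upright in the other slot of the rack; leave it. Origin about 24 mm over its foot, z up.
- tape_measure: Black and red tape measure, 72 x 40 x 60 mm high, origin under its centre; leave it.
- ear_defenders: Red ear defenders lying with their black headband, about 150 x 180 mm, 76 mm high, origin on the bench midway between the cups; leave them.
- bit_case: Open black case of screwdriver bits, 220 x 150 x 25 mm, origin under the middle of the bit half; leave it.
- try_square: Carpenter's try square, 110 mm wooden stock and 190 mm steel blade, lying flat, origin under the stock; leave it.
- marking_gauge: Wooden marking gauge, 200 mm beam with a 62 mm stock, 66 mm high, origin under the stock; leave it.
Not all that is in view belongs to the job. Of the things like the cap, leave any that is blue; of the rest the larger one is meant.

How it is judged:
By the outcome, as a careful person would: the job done as asked, in the order asked, and still so for the second after the job is handed in, with the robot touching nothing.
It also fails if it takes over 72 s, if anything falls off the work surface, if the arm or the gripper's body presses on something with over 40 N, if the wrist force passes 120 N, or if a joint passes its speed limit or range.

ROBOT

A 6-joint arm with a two-finger parallel gripper is mounted at the origin on the work surface. World frame = base frame: x ahead of the robot, y to its left, z up, the work surface at z = 0. Lengths are in m, angles in degrees, forces in N, time in s.
With the tool pointing down it reaches from about 0.375 to 0.9 m from the base axis. Payload 3.1 kg.
Tool frame: the origin (TCP) lies at the very end of the fingers, on their centre line; the grasp point (between the pads) lies 19 mm behind it; z points along the fingers, y is the line along which they close (so a half turn about z gives the same grasp; the last joint's range is limited). The gripper opens to 87 mm and grips with 3 to 60 N. Pads are 19 mm wide; open, the fingers measure 117 mm over their backs; the gripper's body (75 mm by 190 mm) begins 51 mm behind the grasp point.
Start: joints at [55.949, 30.224, 82.088, -0, 67.689, -10.227], TCP at [0.252, 0.572, 0.223] pointing down, gripper open.
Joint ranges: [-176.69, 176.69], [-43.24, 126.21], [12.49, 139.97], [-82, 262], [0, 151.66], [-163.58, 163.58]. Speed limits (degrees/s): [159.86, 159.86, 180, 180, 180, 180].

INTERFACE

Orientations are given as a 3x3 rotation matrix whose columns are the frame's x, y, z axes.
In Python, from rig import bot, imaging gives the robot as it stands.
- The arm moves only by the tool drive_tool, never from a script. Its argument "deltas" is text: rows parted by semicolons, each of 5 numbers parted by spaces: the finger opening in mm, from 0 to 87, then the shift along the world's x, y, z in mm, then the turn about the world's z in rad. In form: jaw dx dy dz twist; .... A call has 1 to 12 rows; each row is the pose to reach, as a shift and turn from the pose commanded when the call began; what a row does not reach only later rows make up. A row lasts 1/10 s, in which the tool goes at most 50 mm and 8.59 degrees, less where a joint would pass 70% of its speed; a pose out of reach is approached as far as the arm can. A call with a gripper value outside its range is refused whole. The fingers move at their own pace and stop on an object; the grip force is fixed at half the most. Time passes only in rows, so rows that repeat a pose let the fingers close. It gives the time, the measured TCP pose, the force, the opening and the grip force at its end, in the units of the state.
- bot.read_state(): the state, without advancing time (a new reading comes with each control period).
- imaging.capture(name): name is "scene" or "top" or "wrist"; returns the picture (400x640x3 uint8, red, green, blue); there is no depth.
- imaging.camera_model(name): a dict with "fx", "fy", "cx", "cy" (pixels), "dist" ([k1, k2, p1, p2, k3] as OpenCV has them; the pictures are not rectified), "T" (4x4, takes a point from camera to world coordinates). Camera axes: x right, y down, z forward; pixel columns grow to the right and rows downward; lengths in m; the calibration is good to about 2 mm. A picture is of the moment at which its call begins: read the wrist's pose just before it. camera_model takes no time and is no camera call; for the wrist camera it gives the pose at the moment of the call.
- bot.hand_in(): hands the job in; it is judged then, once.
The state is a dict: "time_s": time; "joint_positions": joint angles; "qvel": joint speeds; "tau": joint torques, N m; "position": TCP position; "tcp_rot": TCP orientation; "force": force on the tool from outside, world axes, zero at the start; "moment": the same for the moment, N m; "opening": opening from 0.0 (shut) to 1.0 (fully open); "grasp_force": force on a finger pad.
Only numpy, scipy, OpenCV 4.12 (cv2) and the standard library are available. Lean on these libraries where they do the work, as an engineer would, in place of code of your own. Each camera call takes 0.05 s, during which the arm holds its last target. There are 200 camera calls.

## Working session

There is one attempt and no reset: what is moved stays moved. The work goes in short steps, Python scripts to look and compute and a tool call to move; the robot and the scene stay as the last step left them, time stands still between calls to the robot, and variables do not carry over. Pictures are saved under pics/ and viewed, at most 10 in all, crops included, and the job is handed in when it is done.

Besides the shell and the picture viewer there is one more tool, called after ">>>" by a JSON object that holds its "api" and its "payload". drive_tool: Moves the arm, as the interface text tells. Its arguments: {"type":"object","properties":{"deltas":{"type":"string"}},"required":["deltas"]}

```bash
mkdir -p pics; cat > h.py <<'E'
import numpy as np, cv2
from rig import bot, imaging
def snap(name,fn,crop=None,s=1):
    im=imaging.capture(name)[:,:,::-1]
    if crop: x0,y0,x1,y1=crop; im=im[y0:y1,x0:x1]
    im=cv2.resize(im,None,fx=s,fy=s,interpolation=cv2.INTER_CUBIC); cv2.imwrite('pics/'+fn,im)
def ray(m,u,v):
    K=np.array([[m['fx'],0,m['cx']],[0,m['fy'],m['cy']],[0,0,1.]])
    p=cv2.undistortPoints(np.array([[[u,v]]],float),K,np.array(m['dist'],float))[0,0]
    T=np.array(m['T']); return T[:3,3],T[:3,:3]@np.array([p[0],p[1],1])
def atz(m,u,v,z):
    o,d=ray(m,u,v); return (o+d*(z-o[2])/d[2])*1000
def proj(m,P):
    K=np.array([[m['fx'],0,m['cx']],[0,m['fy'],m['cy']],[0,0,1.]])
    T=np.linalg.inv(np.array(m['T'])); r=cv2.Rodrigues(T[:3,:3])[0]
    return cv2.projectPoints(np.array(P,float).reshape(-1,1,3),r,T[:3,3],K,np.array(m['dist'],float))[0].reshape(-1,2)
E
python3 - <<'E'
from h import *
a=imaging.capture('top')[:,:,::-1];b=imaging.capture('scene')[:,:,::-1]
cv2.imwrite('pics/top0.png',cv2.resize(a,(800,500),interpolation=cv2.INTER_CUBIC));cv2.imwrite('pics/scene0.png',cv2.resize(b,(800,500),interpolation=cv2.INTER_CUBIC))
for n in('top','scene'):
    m=imaging.camera_model(n);print(n,np.round(m['T'],3).tolist(),m['fx'])
s=bot.read_state();print(s['position'],np.round(s['tcp_rot'],3).tolist(),s['force'],s['time_s'])
E
```

```text
top [[-0.027, -0.993, 0.114, 0.384], [-1.0, 0.029, 0.011, -0.097], [-0.015, -0.114, -0.993, 1.533], [0.0, 0.0, 0.0, 1.0]] 466.6463272682009
scene [[-0.742, 0.517, -0.427, 0.99], [0.671, 0.573, -0.471, 0.367], [0.001, -0.636, -0.772, 0.859], [0.0, 0.0, 0.0, 1.0]] 365.2345692681716
[0.25204998 0.57119489 0.22167247] [[-0.915, 0.404, -0.001], [0.404, 0.915, -0.002], [0.0, -0.002, -1.0]] [ 0.2985903   0.03495756 -0.34824112] 0.1
```

View pics/top0.png

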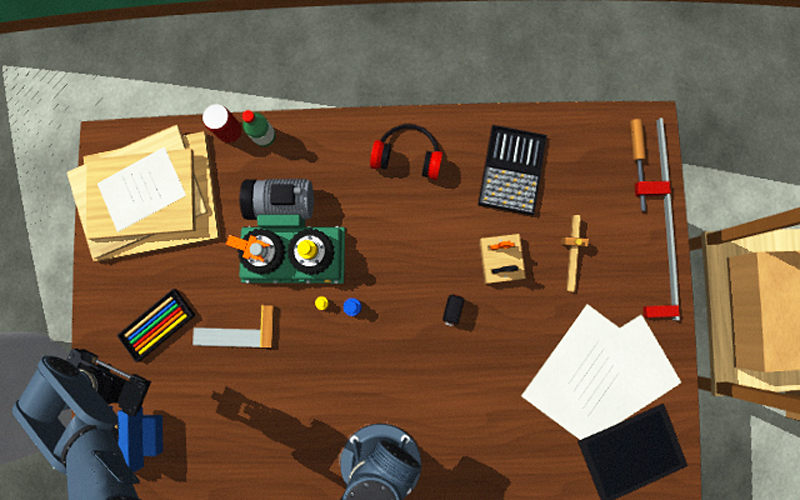

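View pics/scene0.png

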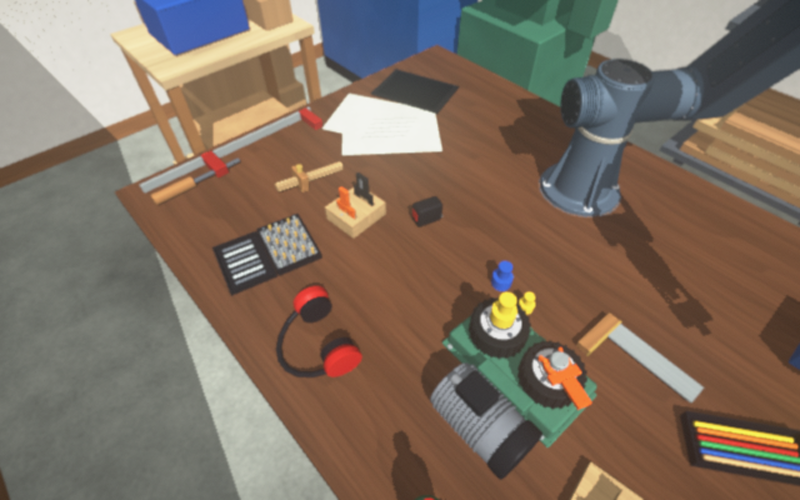

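The top view shows the capped axle at about (307,248) of 800x500, the rack at (502,258) with the orange clip in its upper (far) slot, and the decoy caps at (321,303) and (352,308). I'll enlarge it.

```bash
python3 - <<'E'
from h import *
snap('top','c1.png',(185,170,435,270),3.2)
E
```

```text
(no output)
```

View pics/c1.png

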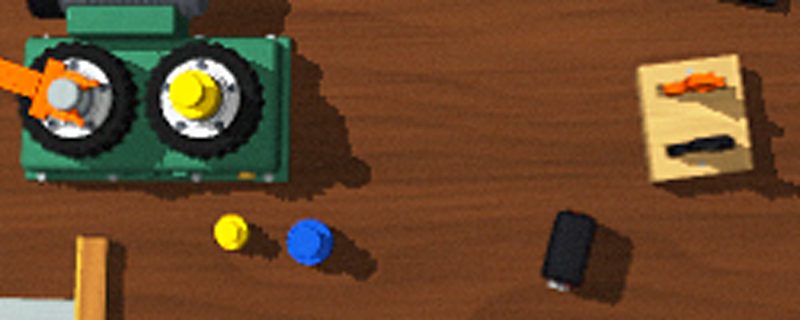

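The crop shows the cap's knob top at (190,91), the other axle's head at (67,94) and the rack's top corners at (638,68), (738,55), (751,170), (652,183).

```bash
python3 - <<'E'
from h import *
m=imaging.camera_model('top')
f=lambda u,v,z:np.round(atz(m,185+u/3.2,170+v/3.2,z),0)
A=f(190,91,.181);B=f(67,94,.142);print('cap',A,'ax2',B,np.hypot(*(A-B)[:2]),'yaw',np.degrees(np.arctan2(-(B-A)[0],(B-A)[1])))
c=[f(*p,.042) for p in((638,68),(738,55),(751,170),(652,183))];print(c,np.mean(c,0))
print('tyre',f(207,97,.105),'small',f(232,231,.03),'blue',f(310,242,.05),'tape',f(569,248,.06),'caseLR',f(288,180,.053),'tab top',f(712,76,.114),f(663,92,.05))
s=bot.read_state();m=imaging.camera_model('wrist');print(np.round(m['T'],3).tolist(),m['fx'])
E
```

```text
cap [543. 153. 181.] ax2 [548. 278. 142.] 125.09996003196804 yaw -2.2906100426385296
[array([ 570., -274.,   42.]), array([ 580., -376.,   42.]), array([ 463., -384.,   42.]), array([ 453., -284.,   42.])] [ 516.5 -329.5   42. ]
tyre [546. 150. 105.] small [417. 139.  30.] blue [404.  58.  50.] tape [ 391. -197.   60.] caseLR [466.  79.  53.] tab top [ 551. -337.  114.] [ 544. -298.   50.]
[[0.404, 0.874, 0.27, 0.177], [0.915, -0.386, -0.121, 0.604], [-0.002, 0.296, -0.955, 0.383], [0.0, 0.0, 0.0, 1.0]] 305.97941667499117
```

>>> {"api": "drive_tool", "payload": {"deltas": "60 20 -30 30 0.1; 60 45 -65 60 0.2; 60 73 -105 60 0.3; 60 100 -145 60 0.375; 60 128 -185 60 0.375; 60 156 -225 60 0.375; 60 184 -265 60 0.375; 60 212 -305 60 0.375; 60 240 -345 60 0.375; 60 268 -385 60 0.375; 60 292 -419 60 0.375; 60 292 -419 60 0.375"}}

```text
time_s: 1.35
position: [0.5479, 0.1482, 0.2822]
tcp_rot: [[-0.999, 0.047, 0.002], [0.047, 0.999, -0.002], [-0.002, -0.002, -1.0]]
force: [-0.5, 0.8, 1.1]
opening: 0.69
grasp_force: 0.0
```

```bash
python3 - <<'E'
from h import *
s=bot.read_state();m=imaging.camera_model('wrist')
print(s['position'],np.round(s['tcp_rot'],3).tolist(),s['time_s'],np.round(m['T'],4).tolist())
snap('wrist','w1.png',None,1.25)
print(proj(m,[[.544,.152,.181],[.544,.152,.117],[.544,.152,.147]])*1.25)
E
```

```text
[0.54785411 0.1481667  0.28221172] [[-0.999, 0.047, 0.002], [0.047, 0.999, -0.002], [-0.002, -0.002, -1.0]] 1.35 [[0.0471, 0.9535, 0.2976, 0.4654], [0.9989, -0.0444, -0.0157, 0.152], [-0.0017, 0.298, -0.9546, 0.4433], [0.0, 0.0, 0.0, 1.0]]
[[409.33536962 239.94887971]
 [408.39178582 219.00266358]
 [408.7873894  227.77863566]]
```

View pics/w1.png

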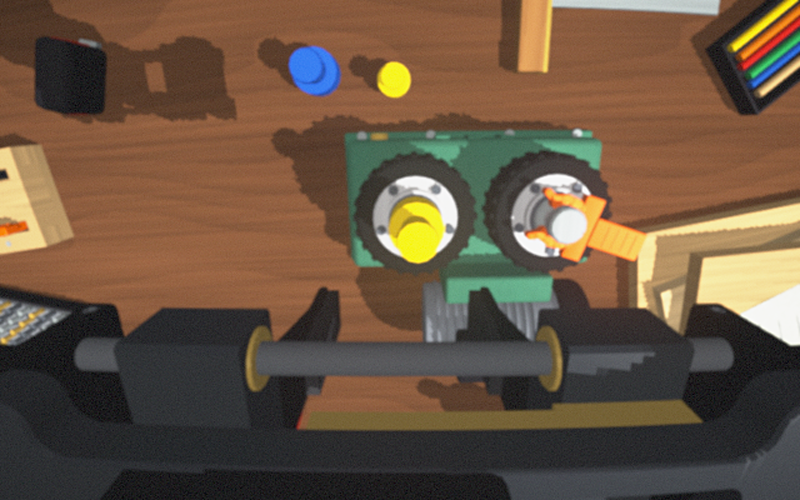

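The wrist view shows the knob top centred at about (417,241), the other axle's head at (568,225) and the wheel under the cap at (415,212).

```bash
python3 - <<'E'
from h import *
m=imaging.camera_model('wrist')
f=lambda u,v,z:np.round(atz(m,u/1.25,v/1.25,z),1)
print(f(417,241,.181),f(568,225,.142),f(415,212,.105),f(547,211,.105))
s=bot.read_state();print(s['position'])
E
```

```text
[542.6 159.9 181. ] [546.2 285.2 142. ] [538.  160.8 105. ] [542.3 280.8 105. ]
[0.54571392 0.15041587 0.28203239]
```

>>> {"api": "drive_tool", "payload": {"deltas": "60 0 0 0 0; 60 0 0 0 0; 60 0 0 0 0"}}

```text
time_s: 1.7
position: [0.5435, 0.154, 0.2826]
tcp_rot: [[-0.999, 0.039, -0.0], [0.039, 0.999, 0.0], [0.0, 0.0, -1.0]]
force: [0.9, -0.2, -0.2]
opening: 0.689
grasp_force: 0.0
```

```bash
python3 - <<'E'
from h import *
for n,roi in (('wrist',(300,140,370,225)),('top',(225,185,262,212))):
    m=imaging.camera_model(n);im=imaging.capture(n)
    h=cv2.cvtColor(im,cv2.COLOR_RGB2HSV);k=cv2.inRange(h,(22,120,60),(35,255,255))
    x0,y0,x1,y1=roi;k=k[y0:y1,x0:x1];ys,xs=np.nonzero(k);print(n,k.sum()//255,ys.min()+y0,ys.max()+y0)
    for y in range(ys.min(),ys.max()+1,4 if n=='wrist' else 2):
        r=xs[ys==y]; u=(r.min()+r.max())/2+x0
        print(y+y0,r.min()+x0,r.max()+x0,atz(m,u,y+y0,.15)[:2].round(1))
    print(proj(m,[[.544,.155,.181],[.53,.155,.181],[.558,.155,.181],[.521,.155,.117]]).round(1).tolist())
print(bot.read_state()['position'])
E
```

```text
wrist 1803 162 215
162 323 330 [518.2 158.2]
166 314 338 [522.2 157.6]
170 310 342 [526.1 157.5]
174 308 345 [530.2 157.8]
178 307 346 [534.2 157.7]
182 306 347 [538.3 157.5]
186 305 349 [542.4 157.9]
190 306 348 [546.6 157.7]
194 306 347 [550.7 157.1]
198 309 345 [555.  157.4]
202 311 342 [559.2 156.8]
206 314 341 [563.5 157.7]
210 314 340 [567.8 157. ]
214 320 334 [572.2 156.8]
[[324.3, 196.9], [323.7, 181.9], [324.9, 211.5], [323.2, 158.8]]
top 20 203 206
203 240 254 [532.6 150.6]
205 241 245 [526.9 162.7]
[[243.6, 198.1], [243.6, 202.8], [243.5, 193.4], [247.5, 207.9]]
[0.54377017 0.15384182 0.28269594]
```

>>> {"api": "drive_tool", "payload": {"deltas": "60 2 3 -40 0; 60 2 3 -80 0; 60 2 3 -110 0; 60 2 3 -130 0; 60 2 3 -130 0; 60 2 3 -130 0; 20 2 3 -130 0; 20 2 3 -130 0; 20 2 3 -130 0; 20 2 3 -130 0; 20 2 3 -130 0; 20 2 3 -130 0"}}

```text
time_s: 3.0
position: [0.5466, 0.156, 0.153]
tcp_rot: [[-0.999, 0.041, 0.001], [0.041, 0.999, 0.001], [-0.001, 0.001, -1.0]]
force: [0.3, 1.2, 2.8]
opening: 0.304
grasp_force: 30.0
```

>>> {"api": "drive_tool", "payload": {"deltas": "20 0 0 25 0; 20 0 0 60 0; 20 -10 -20 70 0; 20 -34 -63 70 0; 20 -58 -106 70 0; 20 -82 -150 70 0; 20 -106 -194 40 0; 20 -120 -220 0 0; 20 -120 -220 -40 0; 20 -120 -220 -80 0; 20 -120 -220 -105 0; 20 -120 -220 -111 0"}}

```text
time_s: 4.2
position: [0.4248, -0.064, 0.0392]
tcp_rot: [[-0.999, 0.041, -0.005], [0.041, 0.999, 0.002], [0.005, 0.002, -1.0]]
force: [0.4, 0.5, -0.2]
opening: 0.301
grasp_force: 30.0
```

>>> {"api": "drive_tool", "payload": {"deltas": "20 0 0 0 0; 20 0 0 0 0; 20 0 0 -2 0; 20 0 0 -2 0"}}

```text
time_s: 4.6
position: [0.4272, -0.0644, 0.0405]
tcp_rot: [[-0.999, 0.04, 0.002], [0.04, 0.999, -0.001], [-0.002, -0.001, -1.0]]
force: [-0.2, 0.2, -0.7]
opening: 0.302
grasp_force: 30.0
```

>>> {"api": "drive_tool", "payload": {"deltas": "20 0 0 -1 0; 20 0 0 -2 0; 20 0 0 -2 0; 20 0 0 -2 0"}}

```text
time_s: 5.0
position: [0.4264, -0.0642, 0.0376]
tcp_rot: [[-0.999, 0.041, -0.0], [0.041, 0.999, -0.0], [0.0, -0.0, -1.0]]
force: [0.2, 0.3, -0.8]
opening: 0.3
grasp_force: 30.0
```

>>> {"api": "drive_tool", "payload": {"deltas": "20 0 0 -1 0; 20 0 0 -2 0; 20 0 0 -2 0; 20 0 0 -2 0"}}

```text
time_s: 5.4
position: [0.4264, -0.0643, 0.0359]
tcp_rot: [[-0.999, 0.041, 0.0], [0.041, 0.999, -0.0], [-0.0, -0.0, -1.0]]
force: [0.4, 0.4, 4.8]
opening: 0.301
grasp_force: 30.0
```

>>> {"api": "drive_tool", "payload": {"deltas": "60 0 0 0 0; 60 0 0 0 0; 60 0 0 0 0; 60 0 0 45 0; 60 0 0 90 0.05; 60 20 -40 120 0.13; 60 40 -85 150 0.13; 60 60 -130 170 0.13; 60 80 -175 190 0.13; 60 100 -220 210 0.13; 60 120 -263 210 0.13; 60 120 -263 210 0.13"}}

```text
time_s: 6.6
position: [0.5484, -0.3326, 0.2466]
tcp_rot: [[-0.996, -0.086, 0.004], [-0.086, 0.996, -0.005], [-0.003, -0.005, -1.0]]
force: [-0.8, 0.2, -1.0]
opening: 0.688
grasp_force: 0.0
```

>>> {"api": "drive_tool", "payload": {"deltas": "50 0 0 0 0; 50 0 0 0 0; 50 0 0 0 0"}}

```text
time_s: 6.9
position: [0.5453, -0.3251, 0.2447]
tcp_rot: [[-0.996, -0.09, -0.002], [-0.09, 0.996, 0.002], [0.002, 0.003, -1.0]]
force: [-0.0, -0.1, -0.3]
opening: 0.589
grasp_force: 0.0
```

```bash
python3 - <<'E'
from h import *
m=imaging.camera_model('wrist');s=bot.read_state();print(s['position'])
snap('wrist','w2.png',(140,30,500,330),2.2)
f=lambda p:((proj(m,p)-[140,30])*2.2).round(0).tolist()
print(f([[.547,-.327,.114],[.547,-.327,.064]]))
import pickle;pickle.dump(m,open('m2.pkl','wb'))
b=imaging.capture('top')[:,:,::-1];cv2.imwrite('pics/t2.png',b)
E
```

```text
[ 0.54533539 -0.32512244  0.24471139]
[[398.0, 351.0], [398.0, 324.0]]
```

View pics/w2.png

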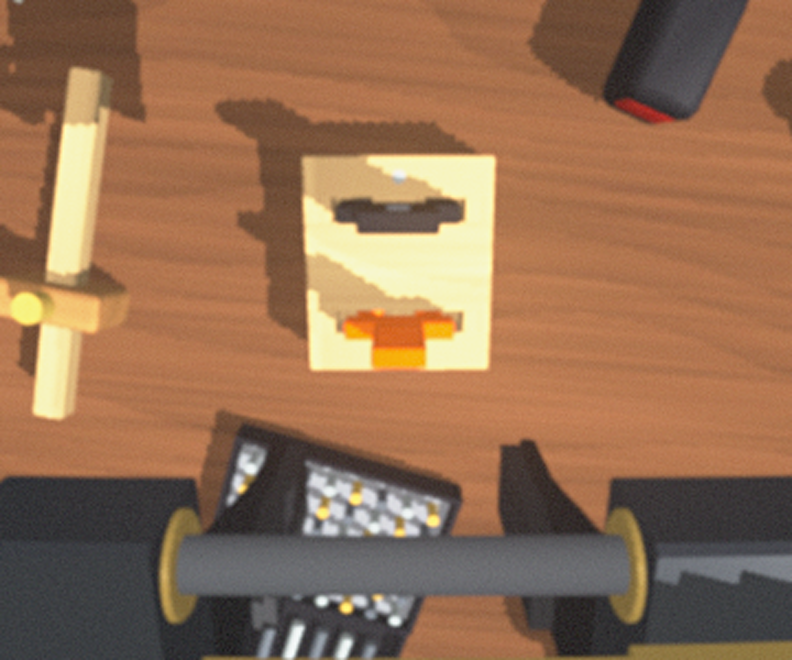

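The tab's end face spans columns 371–426 and rows 347–369, its centre at (398.5,358), square to the picture and so to the gripper.

```bash
python3 - <<'E'
from h import *
import pickle;m=pickle.load(open('m2.pkl','rb'))
f=lambda u,v,z:atz(m,140+u/2.2,30+v/2.2,z).round(1)
print(f(398.5,358,.114),f(371,358,.114),f(426,358,.114),f(399,262,.042), f(303,155,.042),f(495,155,.042),f(490,370,.042),f(310,370,.042))
print(bot.read_state()['position'])
E
```

```text
[ 550.4 -326.3  114. ] [ 551.5 -338.7  114. ] [ 549.3 -313.9  114. ] [ 517.7 -329.1   42. ] [ 466.5 -383.8   42. ] [ 457.6 -284.3   42. ] [ 574.2 -272.2   42. ] [ 583.3 -374.    42. ]
[ 0.54576663 -0.32539206  0.24525348]
```

>>> {"api": "drive_tool", "payload": {"deltas": "50 4 -1 -40 0; 50 4 -1 -80 0; 50 4 -1 -115 0; 50 4 -1 -135 0; 50 4 -1 -147 0; 50 4 -1 -147 0; 15 4 -1 -147 0; 15 4 -1 -147 0; 15 4 -1 -147 0; 15 4 -1 -147 0; 15 4 -1 -147 0"}}

```text
time_s: 8.1
position: [0.5509, -0.3288, 0.0994]
tcp_rot: [[-0.996, -0.089, 0.001], [-0.089, 0.996, -0.001], [-0.001, -0.002, -1.0]]
force: [0.3, 0.9, 1.3]
opening: 0.293
grasp_force: 29.9
```

>>> {"api": "drive_tool", "payload": {"deltas": "15 0 0 15 0; 15 0 0 40 0; 15 0 0 65 0; 15 10 40 70 -0.06; 15 20 80 70 -0.13; 15 30 120 70 -0.13; 15 40 160 60 -0.13; 15 50 190 35 -0.13; 15 50 207 10 -0.13; 15 50 207 -5 -0.13; 15 50 207 -8 -0.13; 15 50 207 -8 -0.13"}}

```text
time_s: 9.3
position: [0.6006, -0.1214, 0.0908]
tcp_rot: [[-0.999, 0.041, -0.0], [0.041, 0.999, -0.0], [0.0, -0.0, -1.0]]
force: [0.4, -0.1, -0.4]
opening: 0.297
grasp_force: 29.9
```

>>> {"api": "drive_tool", "payload": {"deltas": "15 0 0 -1 0; 15 0 0 -2 0; 15 0 0 -3 0; 15 0 0 -3 0"}}

```text
time_s: 9.7
position: [0.6005, -0.1216, 0.088]
tcp_rot: [[-0.999, 0.041, 0.001], [0.041, 0.999, -0.0], [-0.001, -0.0, -1.0]]
force: [-0.3, 0.3, -0.5]
opening: 0.295
grasp_force: 29.9
```

>>> {"api": "drive_tool", "payload": {"deltas": "15 0 0 -2 0; 15 0 0 -4 0; 15 -3 0 -4 0; 15 -6 0 -4 0; 15 -10 0 -4 0; 15 -14 0 -5 0; 15 -18 0 -5 0; 15 -18 0 -5 0"}}

```text
time_s: 10.5
position: [0.5846, -0.1212, 0.0852]
tcp_rot: [[-0.999, 0.041, 0.006], [0.041, 0.999, -0.001], [-0.006, -0.0, -1.0]]
force: [0.8, 2.4, 9.9]
opening: 0.296
grasp_force: 30.0
```

```bash
python3 - <<'E'
from h import *
snap('scene','s1.png',(290,60,490,210),4)
m=imaging.camera_model('scene');print(((proj(m,[[.582,-.12,.09],[.6,-.12,.0],[.582,-.12,.0]])-[290,60])*4).round().tolist())
E
```

```text
[[89.0, 564.0], [73.0, 656.0], [92.0, 643.0]]
```

View pics/s1.png

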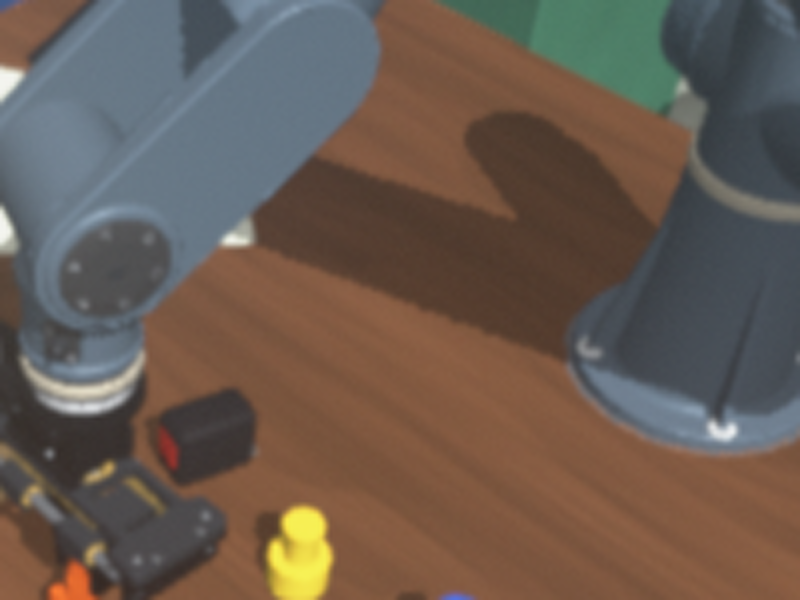

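The cap stands upright on the bench at (300,550), but the crop missed the clip, so I'll look lower.

```bash
python3 - <<'E'
from h import *
snap('scene','s2.png',(265,170,365,245),7)
E
```

```text
(no output)
```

View pics/s2.png

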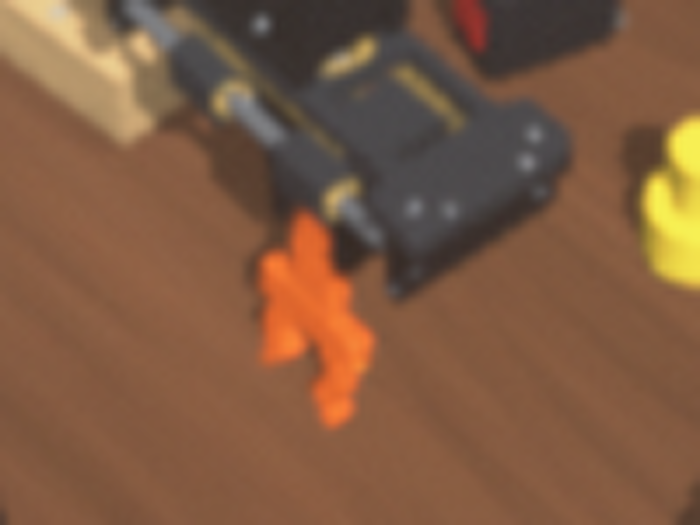

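The picture shows the clip held from above, its jaw tips on the bench at (275,358) and (335,422).

```bash
python3 - <<'E'
from h import *
m=imaging.camera_model('scene')
for u,v in((275,360),(335,424)): print(atz(m,265+u/7,170+v/7,.002).round(0))
s=bot.read_state();print(s['position'],s['force'],s['moment'])
E
```

```text
[ 603. -134.    2.]
[606. -93.   2.]
[ 0.58487322 -0.12120261  0.0852156 ] [-0.22626438  2.21285029 11.65926796] [ 0.60143061 -0.23782296  0.08719338]
```

>>> {"api": "drive_tool", "payload": {"deltas": "15 -7 0 -2 0; 15 -14 0 -4 0; 15 -22 0 -7 0; 15 -29 0 -10 0; 15 -36 0 -15 0; 15 -42 0 -19 0; 15 -48 0 -25 0; 15 -54 0 -30 0; 15 -59 0 -37 0; 15 -63 0 -43 0; 15 -63 0 -43 0"}}

```text
time_s: 11.7
position: [0.5182, -0.121, 0.0387]
tcp_rot: [[-0.999, 0.041, -0.002], [0.041, 0.999, 0.001], [0.002, 0.001, -1.0]]
force: [-2.1, -0.3, 3.7]
opening: 0.296
grasp_force: 30.0
```

>>> {"api": "drive_tool", "payload": {"deltas": "15 -4 0 -8 0; 15 -6 0 -15 0; 15 -8 0 -22 0; 15 -9 0 -29 0; 15 -10 0 -34 0; 15 -10 0 -34 0; 15 -10 0 -34 0"}}

```text
time_s: 12.4
position: [0.5097, -0.1213, 0.0053]
tcp_rot: [[-0.999, 0.041, 0.0], [0.041, 0.999, -0.0], [-0.0, -0.0, -1.0]]
force: [-0.7, 0.4, 0.1]
opening: 0.293
grasp_force: 30.0
```

>>> {"api": "drive_tool", "payload": {"deltas": "15 0 0 -2 0; 15 0 0 -3 0; 45 0 0 -3 0; 45 0 0 -3 0; 45 0 0 -3 0; 45 0 0 10 0; 45 0 0 50 0; 45 0 0 100 0; 45 0 0 140 0; 45 0 0 140 0; 45 0 0 140 0; 45 0 0 140 0"}}

```text
time_s: 13.6
position: [0.5084, -0.1207, 0.1449]
tcp_rot: [[-0.999, 0.041, -0.002], [0.041, 0.999, 0.001], [0.002, 0.001, -1.0]]
force: [0.1, 0.1, -1.0]
opening: 0.513
grasp_force: 0.0
```

```bash
python3 - <<'E'
from h import *
import pickle
m=imaging.camera_model('wrist');s=bot.read_state();print(s['position'],s['tcp_rot'][:,1])
pickle.dump((m,s),open('m3.pkl','wb'))
snap('wrist','w3.png',None,1.25)
E
```

```text
[ 0.50837492 -0.12074316  0.14488737] [4.08337445e-02 9.99165557e-01 8.92056200e-04]
```

View pics/w3.png

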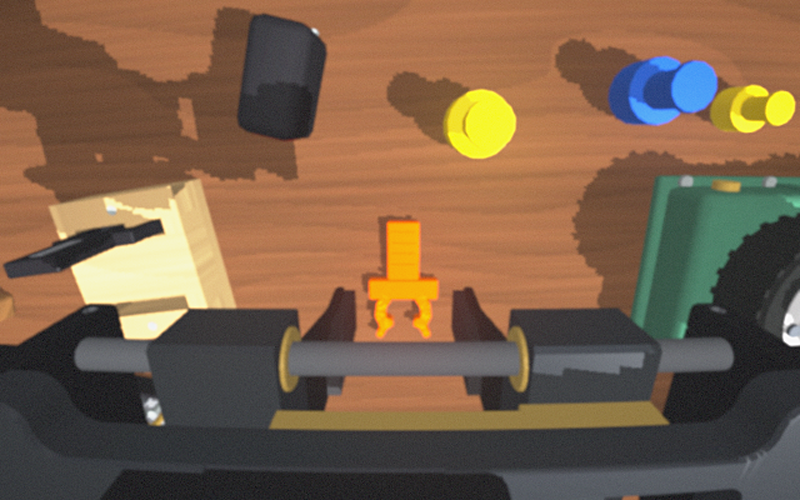

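The clip lies flat, its tab end at (403,222), its bridge at rows 279–299 centred on column 404, and its jaw tips at (381,334) and (427,334). It is parallel to the tool.

```bash
python3 - <<'E'
from h import *
import pickle;m,s=pickle.load(open('m3.pkl','rb'))
f=lambda u,v,z:atz(m,u/1.25,v/1.25,z).round(1)
print('tabend',f(403.5,222,.01),f(388,222,.01),f(419,222,.01),'bridge',f(369,279,.01),f(439,279,.01),'jaw',f(381,334,.005),f(427,334,.005))
print(bot.read_state()['position'])
b=imaging.camera_model('top');import cv2
im=imaging.capture('top')[:,:,::-1];x0,y0=195,165
cv2.imwrite('pics/t3.png',cv2.resize(im[y0:y0+65,x0:x0+95],None,fx=8,fy=8,interpolation=cv2.INTER_CUBIC))
E
```

```text
tabend [ 498.9 -120.6   10. ] [ 498.4 -133.    10. ] [ 499.5 -108.3   10. ] bridge [ 546.6 -151.4   10. ] [549. -93.  10.] jaw [ 601.8 -144.9    5. ] [ 603.5 -104.     5. ]
[ 0.50819683 -0.12071778  0.14437135]
```

View pics/t3.png

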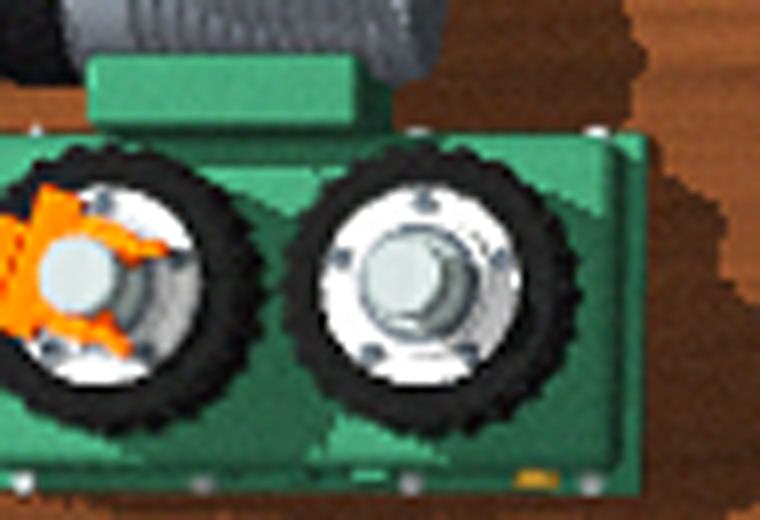

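The head of the bared axle is at (402,277) in the crop, the other axle's at (78,272). The path on the robot's side is free.

```bash
python3 - <<'E'
from h import *
m=imaging.camera_model('top')
f=lambda u,v,z:atz(m,195+u/8,165+v/8,z).round(1)
print(f(402,277,.142),f(78,272,.142),'washer',f(417,282,.116),'rim',f(421,286,.105))
E
```

```text
[543.8 157.2 142. ] [549.3 281.6 142. ] washer [544.7 156.2 116. ] rim [544.3 156.6 105. ]
```

>>> {"api": "drive_tool", "payload": {"deltas": "45 13 -1 -40 0; 45 13 -1 -80 0; 45 13 -1 -115 0; 45 13 -1 -135 0; 45 13 -1 -142 0; 45 13 -1 -142 0; 45 13 -1 -142 0"}}

```text
time_s: 14.4
position: [0.5223, -0.1222, 0.0032]
tcp_rot: [[-0.999, 0.041, -0.001], [0.041, 0.999, 0.0], [0.001, 0.0, -1.0]]
force: [0.7, 0.5, -0.6]
opening: 0.518
grasp_force: 0.0
```

>>> {"api": "drive_tool", "payload": {"deltas": "45 0 0 -1 0; 45 0 0 -1 0; 15 0 0 -1 0; 15 0 0 -1 0; 15 0 0 -1 0; 15 0 0 -1 0; 15 0 0 -1 0; 15 0 0 -1 0"}}

```text
time_s: 15.2
position: [0.5225, -0.1223, 0.0027]
tcp_rot: [[-0.999, 0.041, 0.0], [0.041, 0.999, -0.0], [-0.0, -0.0, -1.0]]
force: [1.0, -0.3, 1.9]
opening: 0.292
grasp_force: 30.0
```

>>> {"api": "drive_tool", "payload": {"deltas": "15 0 0 30 0; 15 0 0 75 0; 15 0 0 120 0; 15 -15 40 150 0; 15 -30 85 150 0; 15 -45 130 150 0; 15 -60 175 150 0; 15 -75 220 150 0; 15 -88 260 150 0; 15 -94 284 150 0; 15 -94 284 150 0; 15 -94 284 150 0"}}

```text
time_s: 16.4
position: [0.4283, 0.1619, 0.1525]
tcp_rot: [[-0.999, 0.039, 0.0], [0.039, 0.999, -0.0], [-0.0, -0.0, -1.0]]
force: [0.2, -0.2, -0.3]
opening: 0.293
grasp_force: 30.0
```

>>> {"api": "drive_tool", "payload": {"deltas": "15 0 0 -10 0; 15 0 0 -25 0; 15 0 0 -32 0; 15 0 0 -33 0; 15 0 0 -33 0; 15 0 0 -33 0"}}

```text
time_s: 17.0
position: [0.4289, 0.1614, 0.1198]
tcp_rot: [[-0.999, 0.041, 0.001], [0.041, 0.999, 0.0], [-0.001, 0.0, -1.0]]
force: [0.1, 0.4, -0.2]
opening: 0.296
grasp_force: 30.0
```

```bash
python3 - <<'E'
from h import *
import pickle
m=imaging.camera_model('wrist');s=bot.read_state();print(s['position'],s['tcp_rot'][:,1])
pickle.dump((m,s),open('m4.pkl','wb'))
snap('wrist','w4.png',(220,130,480,325),3)
f=lambda p:((proj(m,p)-[220,130])*3).round(0).tolist()
print(f([[.5445,.157,.142],[.5445,.141,.142],[.5445,.173,.142],[.5445,.157,.116]]))
E
```

```text
[0.42887545 0.16144986 0.11976405] [4.14604936e-02 9.99140141e-01 7.46042333e-05]
[[312.0, 881.0], [238.0, 883.0], [386.0, 878.0], [312.0, 777.0]]
```

View pics/w4.png

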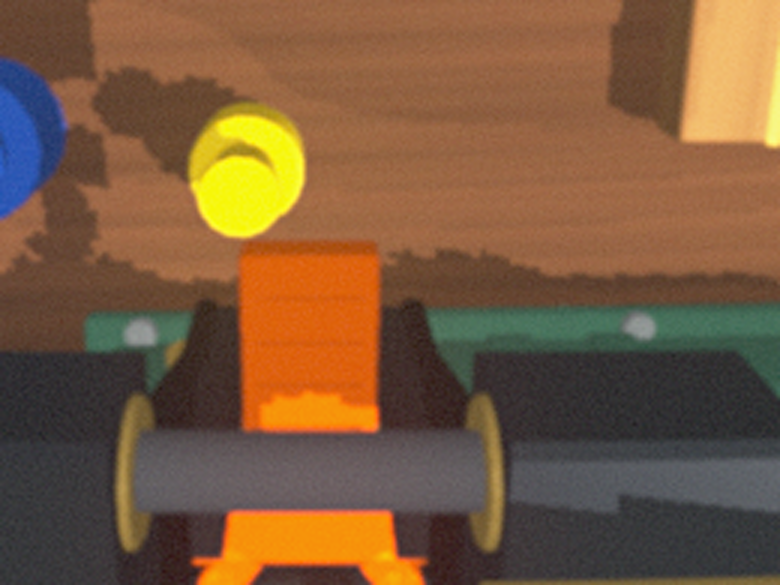

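>>> {"api": "drive_tool", "payload": {"deltas": "15 6 0 0 0; 15 12 -0.5 0 0; 15 18 -0.7 0 0; 15 24 -1 0 0; 15 30 -1.2 0 0; 15 35 -1.4 0 0; 15 35 -1.4 0 0"}}

```text
time_s: 17.75
position: [0.4646, 0.1603, 0.1195]
tcp_rot: [[-0.999, 0.041, 0.001], [0.041, 0.999, 0.0], [-0.001, 0.0, -1.0]]
force: [1.3, -0.3, -1.0]
opening: 0.293
grasp_force: 30.0
```

>>> {"api": "drive_tool", "payload": {"deltas": "15 3 -0.1 0 0; 15 6 -0.3 0 0; 15 8 -0.4 0 0; 15 8 -0.4 0 0"}}

```text
time_s: 18.15
position: [0.4701, 0.1602, 0.1192]
tcp_rot: [[-0.999, 0.041, -0.003], [0.041, 0.999, 0.0], [0.003, 0.0, -1.0]]
force: [-3.1, 2.1, -0.4]
opening: 0.293
grasp_force: 30.0
```

>>> {"api": "drive_tool", "payload": {"deltas": "15 2 0.4 0 0; 15 4 0.5 0 0; 15 6 0.5 0 0; 15 8 0.5 0 0; 15 8 0.5 0 0"}}

```text
time_s: 18.65
position: [0.4708, 0.1604, 0.1181]
tcp_rot: [[-0.999, 0.04, -0.018], [0.04, 0.999, -0.001], [0.018, -0.002, -1.0]]
force: [-12.9, 1.6, 3.9]
opening: 0.294
grasp_force: 30.0
```

>>> {"api": "drive_tool", "payload": {"deltas": "15 2 0 1 0; 15 4 0 1 0; 15 6 0 1 0; 15 8 0 1 0; 15 8 0 1 0; 15 8 0 1 0"}}

```text
time_s: 19.25
position: [0.4716, 0.1602, 0.1175]
tcp_rot: [[-0.999, 0.04, -0.034], [0.04, 0.999, -0.002], [0.033, -0.003, -0.999]]
force: [-20.3, 1.8, 5.0]
opening: 0.296
grasp_force: 30.0
```

>>> {"api": "drive_tool", "payload": {"deltas": "15 -8 0 1 0; 15 -8 0 2 0; 15 -8 0 2.5 0; 15 -8 0 2.5 0"}}

```text
time_s: 19.65
position: [0.4714, 0.1602, 0.121]
tcp_rot: [[-0.999, 0.041, -0.017], [0.041, 0.999, -0.001], [0.017, -0.002, -1.0]]
force: [-10.4, 1.1, -2.9]
opening: 0.294
grasp_force: 30.0
```

```bash
python3 - <<'E'
from h import *
m=imaging.camera_model('scene');s=bot.read_state();print(s['position'],s['force'],s['moment'],s['tcp_rot'][:,2])
p=proj(m,[.5445,.157,.13])[0];print(p)
x,y=int(p[0])-45,int(p[1])-35;snap('scene','s4.png',(x,y,x+90,y+70),8)
f=lambda q:((proj(m,q)-[x,y])*8).round(0).tolist()
print(f([[.5445,.157,.122],[.4445,.161,.122],[.4645,.161,.122]]))
E
```

```text
[0.47139172 0.16021683 0.12103695] [-10.42706709   1.08268048  -2.9032685 ] [0.25767303 1.92361277 0.05015049] [-0.01725984 -0.00122361 -0.99985029]
[402.45364677 249.80112252]
[[359.0, 301.0], [580.0, 122.0], [539.0, 158.0]]
```

View pics/s4.png

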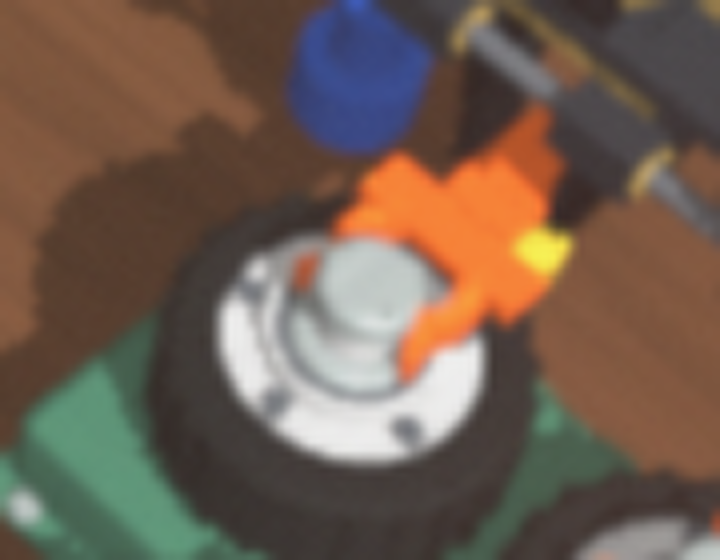

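The jaws straddle the axle in the groove, the clip level between washer and head. I'll push on, holding the height up.

>>> {"api": "drive_tool", "payload": {"deltas": "15 4 0.2 0 0; 15 8 0.2 0.5 0; 15 12 0.2 0.5 0; 15 15 0.2 1 0; 15 15 0.2 1 0"}}

```text
time_s: 20.2
position: [0.4826, 0.1602, 0.1209]
tcp_rot: [[-0.999, 0.04, -0.025], [0.04, 0.999, -0.002], [0.024, -0.003, -1.0]]
force: [-5.6, -0.8, -2.0]
opening: 0.296
grasp_force: 30.0
```

>>> {"api": "drive_tool", "payload": {"deltas": "15 0 0 -1 0; 15 0 0 -1.5 0; 15 0 0 -1.5 0; 15 0 0 -1.5 0"}}

```text
time_s: 20.6
position: [0.4911, 0.1603, 0.1214]
tcp_rot: [[-0.999, 0.041, -0.008], [0.041, 0.999, -0.001], [0.008, -0.001, -1.0]]
force: [-7.4, -0.3, -4.5]
opening: 0.298
grasp_force: 30.0
```

>>> {"api": "drive_tool", "payload": {"deltas": "15 3 0 -1 0; 15 6 0 -1.5 0; 15 6 0 -1.5 0; 15 6 0 -1.5 0"}}

```text
time_s: 21.0
position: [0.4912, 0.1604, 0.1198]
tcp_rot: [[-0.999, 0.041, -0.02], [0.041, 0.999, -0.001], [0.02, -0.002, -1.0]]
force: [-15.9, -0.2, 5.1]
opening: 0.296
grasp_force: 30.0
```

>>> {"api": "drive_tool", "payload": {"deltas": "15 5 0 1 0; 15 5 0 1 0; 15 -2 0 1 0; 15 -8 0 0.5 0; 15 -11 0 0.5 0; 15 -11 0 0.5 0; 15 -11 0 0.5 0"}}

```text
time_s: 21.7
position: [0.491, 0.1606, 0.1217]
tcp_rot: [[-0.999, 0.041, 0.002], [0.041, 0.999, 0.0], [-0.002, 0.0, -1.0]]
force: [0.7, -1.0, -5.1]
opening: 0.292
grasp_force: 30.0
```

>>> {"api": "drive_tool", "payload": {"deltas": "15 0 0 -1.5 0; 15 0 0 -1.5 0; 50 0 0 -1.5 0; 50 0 0 -1.5 0; 50 0 0 -1.5 0; 50 0 0 20 0; 50 0 0 60 0; 50 0 0 110 0; 50 -30 0 140 0; 50 -40 0 150 0; 50 -40 0 150 0; 50 -40 0 150 0"}}

```text
time_s: 22.9
position: [0.4493, 0.1606, 0.2708]
tcp_rot: [[-0.999, 0.041, -0.0], [0.041, 0.999, -0.0], [0.0, -0.0, -1.0]]
force: [-0.7, 0.9, -0.3]
opening: 0.576
grasp_force: 0.0
```

```bash
python3 - <<'E'
from h import *
m=imaging.camera_model('wrist');s=bot.read_state();print(s['position'],s['opening'],s['force'])
im=imaging.capture('wrist');h=cv2.cvtColor(im,cv2.COLOR_RGB2HSV)
k=cv2.inRange(h,(5,150,120),(18,255,255));n,l,st,c=cv2.connectedComponentsWithStats(k)
for i in range(1,n):
    if st[i,4]<60: continue
    print(st[i],c[i].round(1)); ys,xs=np.nonzero(l==i)
    for y in range(ys.min(),ys.max()+1,5):
        r=xs[ys==y];print(y,r.min(),r.max(),atz(m,r.min(),y,.127)[:2].round(0),atz(m,r.max(),y,.127)[:2].round(0),len(r))
print(proj(m,[[.5445,.157,.142]]))
g=im[150:300,250:400];print(cv2.inRange(cv2.cvtColor(g,cv2.COLOR_RGB2HSV),(0,0,150),(180,50,255)).sum()//255)
E
```

```text
[0.44931995 0.16058692 0.27079838] 0.5764207409210341 [-0.70449872  0.94428445 -0.29414116]
[576  71  64  55 497] [608.3  98.6]
71 638 639 [344. 482.] [344. 483.] 2
76 632 638 [349. 476.] [348. 483.] 7
81 626 637 [353. 469.] [353. 482.] 9
86 619 631 [358. 462.] [358. 476.] 10
91 613 625 [363. 456.] [363. 470.] 11
96 606 618 [368. 449.] [368. 463.] 10
101 600 612 [373. 443.] [373. 457.] 11
106 593 605 [378. 436.] [378. 450.] 10
111 587 599 [383. 431.] [383. 444.] 9
116 580 592 [388. 424.] [388. 437.] 10
121 576 586 [393. 420.] [393. 431.] 8
[299 197  51  77 733] [319.7 238.1]
197 314 335 [463. 150.] [464. 172.] 22
202 313 337 [468. 149.] [469. 174.] 4
207 313 338 [474. 149.] [475. 175.] 6
212 312 338 [479. 148.] [480. 175.] 5
217 312 338 [485. 147.] [486. 175.] 6
222 312 338 [491. 147.] [492. 175.] 6
227 312 337 [497. 147.] [498. 174.] 6
232 314 335 [502. 148.] [503. 171.] 2
237 314 337 [508. 148.] [509. 173.] 4
242 300 349 [514. 133.] [516. 186.] 50
247 299 348 [520. 131.] [522. 185.] 3
252 299 323 [526. 131.] [527. 157.] 22
257 305 335 [532. 137.] [534. 170.] 12
262 305 337 [539. 137.] [540. 172.] 8
267 304 309 [545. 135.] [545. 141.] 6
272 306 309 [552. 137.] [552. 140.] 4
[421 240  22   8  75] [430.2 244.5]
240 422 423 [517. 267.] [517. 268.] 2
245 422 441 [523. 267.] [524. 289.] 15
[[323.43552616 272.99638677]]
899
```

The tab end is at x≈463 and the bridge at 514, which puts the seat at x≈544 on the axle. To be sure it's home, I'll nudge the tab's end with closed fingers.

>>> {"api": "drive_tool", "payload": {"deltas": "0 -15 0 -20 0; 0 -15 0 -60 0; 0 -15 0 -100 0; 0 -15 0 -130 0; 0 -15 0 -150 0; 0 -15 0 -152 0; 0 -15 0 -152 0; 0 -10 0 -152 0; 0 -5 0 -152 0; 0 0 0 -152 0; 0 5 0 -152 0; 0 5 0 -152 0"}}

```text
time_s: 24.15
position: [0.4555, 0.1607, 0.1201]
tcp_rot: [[-0.999, 0.041, 0.002], [0.041, 0.999, 0.0], [-0.002, 0.0, -1.0]]
force: [0.4, 0.1, -0.4]
opening: 0.005
grasp_force: 0.0
```

>>> {"api": "drive_tool", "payload": {"deltas": "0 2 0 0 0; 0 4 0 0 0; 0 7 0 0 0; 0 10 0 0 0; 0 10 0 0 0; 0 10 0 0 0"}}

```text
time_s: 24.75
position: [0.4571, 0.1604, 0.1181]
tcp_rot: [[-0.999, 0.041, -0.016], [0.041, 0.999, -0.001], [0.016, -0.002, -1.0]]
force: [-9.3, -0.4, 2.3]
opening: 0.004
grasp_force: 4.8
```

>>> {"api": "drive_tool", "payload": {"deltas": "0 3 0 0 0; 0 6 0 0 0; 0 6 0 0 0; 0 6 0 0 0"}}

```text
time_s: 25.15
position: [0.4576, 0.1603, 0.1171]
tcp_rot: [[-0.999, 0.04, -0.027], [0.041, 0.999, -0.002], [0.027, -0.003, -1.0]]
force: [-15.4, 1.5, 2.7]
opening: 0.005
grasp_force: 8.0
```

A hard stop, so the clip is home. I'll retreat and check.

>>> {"api": "drive_tool", "payload": {"deltas": "0 -10 0 0 0; 0 -25 0 1 0; 0 -35 0 1 0; 0 -35 0 40 0; 0 -35 0 90 0; 0 -35 0 135 0; 0 -35 0 150 0; 0 -35 0 150 0; 0 -35 0 150 0; 0 -35 0 150 0"}}

```text
time_s: 26.15
position: [0.4344, 0.1605, 0.268]
tcp_rot: [[-0.999, 0.041, -0.003], [0.041, 0.999, -0.0], [0.003, -0.001, -1.0]]
force: [-0.1, -0.3, 0.3]
opening: 0.005
grasp_force: 0.0
```

```bash
python3 - <<'E'
from h import *
m=imaging.camera_model('wrist');s=bot.read_state();print(s['position'],s['force'],s['time_s'])
im=imaging.capture('wrist');h=cv2.cvtColor(im,cv2.COLOR_RGB2HSV)
k=cv2.inRange(h,(5,150,120),(18,255,255));n,l,st,c=cv2.connectedComponentsWithStats(k)
for i in range(1,n):
    x,y,w,hh,a=st[i]
    if a>200: print(st[i],atz(m,x+w/2,y,.127).round(0))
print(proj(m,[[.464,.16,.127]]).round(0))
m=imaging.camera_model('scene');h=cv2.cvtColor(imaging.capture('scene'),cv2.COLOR_RGB2HSV)
k=cv2.inRange(h,(22,120,60),(35,255,255));n,l,st,c=cv2.connectedComponentsWithStats(k)
print(st[1:][st[1:,4]>60].tolist(),proj(m,[[.4265,-.064,.064],[.4265,-.064,0]]).round(0).tolist())
E
```

```text
[0.43438209 0.16045385 0.2680032 ] [-0.06052726 -0.28651187  0.29505564] 26.15
[575  82  65  55 486] [339. 446. 127.]
[313 211  27  58 337] [462. 163. 127.]
[[324. 213.]]
[[357, 187, 16, 24, 294], [554, 336, 82, 18, 402]] [[366.0, 190.0], [364.0, 204.0]]
```

The clip is seated, with its tab end at x≈462 mm, and the cap stands where I put it. Handing in.

```bash
python3 -c "
from rig import bot
print(bot.hand_in())"
```

```text
the job is handed in; nothing more can be done
None
```

The job is handed in: the cap stands upright on the bench, and the clip was laid flat, let go, re-gripped and pressed into the axle's groove until it hit a hard stop; I viewed 11 pictures, one over the limit of 10.

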